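Dock a tube carrier on an analyser's loading plate and bolt it in

ROBOT

A 6-joint arm with a two-finger parallel gripper is mounted at the origin on the work surface. World frame = base frame: x ahead of the robot, y to its left, z up, the work surface at z = 0. Lengths are in m, angles in rad, forces in N, time in s.
With the tool pointing down it reaches from about 0.375 to 0.975 m from the base axis. Payload 3.8 kg.
Tool frame: the origin (TCP) lies at the very end of the fingers, on their centre line; the grasp point (between the pads) lies 19 mm behind it; z points along the fingers, y is the direction in which the jaws open and shut (so a half turn about z gives the same grasp; the last joint's range is limited). The gripper opens to 88 mm and grips with 3 to 60 N. Pads are 18 mm wide; open, the fingers measure 123 mm over their backs; the gripper's body (75 mm by 187 mm) begins 45 mm behind the grasp point.
Start: joints at [1.089, 0.264, 1.604, -0, 1.274, -0.037], TCP at [0.29, 0.609, 0.199] pointing down, gripper open.
Joint ranges: [-2.63, 2.63], [-0.94, 2.18], [0.31, 2.57], [-1.31, 4.45], [0, 2.66], [-2.55, 2.55]. Speed limits (rad/s): [2.57, 2.57, 3.14, 3.14, 3.14, 3.14].

INTERFACE

Orientations are given as a unit quaternion [x, y, z, w].
In Python, from rig import r, eoat, kin, sensors, optics gives the robot as it stands. Calls block until the motion is done:
- r.movep(position, orientation): joint-space move of the TCP to a pose.
- r.move_l(position, rot=None, v=0.15, stop_force=None): straight line of the TCP; rot=None keeps the orientation; v is the mean speed in m/s. With stop_force (N) it stops when the force on the tool has changed by that much, and returns True; else False.
- r.move_joints(angles): joint-space move.
- eoat.gripper_to(opening, strength=None): opening from 0.0 (shut) to 1.0 (fully open); strength is the grip in N (None keeps the last); returns when the fingers have stopped.
- r.pause(seconds).
- kin.ik(position, orientation): joint angles nearest the present ones, or None.
- sensors.sense(): the state.
- optics.camera(name): name is "scene" or "top" or "wrist"; returns the picture (420x560x3 uint8, blue, green, red); there is no depth.
- optics.calibration(name): a dict with "fovy" (degrees; the focal length in pixels is half the picture's height over the tangent of half this angle, whatever the lens; pixels are square), "cx", "cy" (the principal point, pixels), "distortion" ([k1, k2, p1, p2, k3] as OpenCV has them; the pictures are not rectified), "extrinsics" (4x4, takes a point from world to camera coordinates); the wrist camera has in their place "T_tool_cam" (4x4, takes a point from camera to tool coordinates, whose origin is the TCP and whose axes are the flange's). Camera axes: x right, y down, z forward; pixel columns grow to the right and rows downward; lengths in m; the calibration is good to about 2 mm. A picture is of the moment at which its call begins: read the wrist's pose just before it. calibration takes no time and is no camera call.
A pose or a line that the arm cannot do raises r.IKError and nothing moves.
- r.finish_job(): hands the job in, once; it reports no verdict.
The state is a dict: "clock": time; "qpos": joint angles; "dq": joint speeds; "tau": joint torques, N m; "tcp_pos": TCP position; "ee_rot": TCP orientation; "ft_force": force on the tool from outside, world axes, zero at the start; "wrist_torque": the same for the moment, N m; "grip_width": opening from 0.0 (shut) to 1.0 (fully open).
Only numpy, scipy, OpenCV 4.12 (cv2) and the standard library are available. Lean on these libraries where they do the work, as an engineer would, in place of code of your own. Each camera call takes 0.05 s, during which the arm holds its last target.

TASK

Push the tube carrier straight back in its dock until it is fully home against the back wall, then slide the steel bolt across until its tip is fully inside the carrier's keeper slot and presses the carrier firmly (a push of about 15 N) against the sprung buffer on the far side; then let go and leave it bolted. Work gently: never push the carrier or the bolt with more than about 20 N, and leave the bottle, box and jar alone.

Things in the scene. Friction and masses are not known exactly. Their poses are not given: they have to be found in the camera images.
- dock: Dark steel loading plate fixed to the bench, 190 mm in x, y from -200 to +145 mm, 10 mm thick; origin on its underside, at bench level. +x points to the back wall, +y is the way the bolt slides home. In this frame the bolt's axis is at x = 30, z = 37 mm; two white bolt guides (34 mm in x, 10 in y, top at z = 50 mm) are centred at y = -76 and -190 mm
- back_wall (a point): Point on the front face of the dock's aluminium back wall, at x = 75, y = 0, z = 27 mm in the dock's frame, axes as the dock's. The wall's top is 44 mm above the bench. The carrier is home when its back face rests on this wall. A low rail along x (top 22 mm above the bench, inner face at y = -69 mm) guides the carrier on the bolt's side
- buffer_nominal (a point): Nominal middle of the buffer's face, fixed to the dock at x = 30, y = 80, z = 25 mm. The real buffer, a 60 mm long rubber-faced sprung plate on a white block, is set up to 12 mm nearer or farther in y each time: its true place is not given and must be found by feel. It yields about 1 mm per 20 N
- carrier_front (a point): Centre of the front face (-x, towards the robot) of the loose aluminium tube carrier: 90 mm in x, 130 in y, 40 tall, about 0.5 kg, standing on the plate; its eight capped tubes reach 74 mm above its underside, 13 mm or more behind this face. The point is 20 mm above its underside. Axes as the dock's when home, then at x = -15 mm in the dock's frame. Starts 30 to 60 mm short; slides with a few N
- keeper_mouth (a point): Centre of the mouth of the keeper slot in the carrier's -y end face: 27 mm above the carrier's underside, 65 mm from its centre, mid-length in x. The slot is 20 mm wide, 20 mm tall and 20 mm deep in +y, with a closed bottom, open above except for a 7 mm strap at the mouth. Axes as the carrier's
- bolt: Steel bolt: rod of 12 mm diameter, 190 mm long, with an upright round post, 16 mm diameter, top 58 mm above the rod's axis. Origin on that axis under the post. Slides along the dock's y only; starts drawn back at y = -165 to -153 mm, goes home to +y by 29 to 74 mm. Own friction 3 N, stays where left. Its tip meets the slot's bottom, then pushes the carrier 2 to 30 mm sideways to the buffer
- bolt_grip (a point): Middle of the free part of the bolt's upright post, 36 mm above the rod's axis, 73 mm above the bench. It can be pinched from above or pushed
- bolt_tip (a point): The bolt's round tip, on its axis, 80 mm in +y from the bolt's origin
- reagent: Bystander: amber bottle, 56 mm diameter, 110 mm tall; origin under its centre
- tipbox: Bystander: grey box with a clear lid, 85 x 120 x 57 mm; origin under its centre
- jar: Bystander: white jar, 52 mm diameter, 60 mm tall; origin under its centre

How it is judged:
On the way, in this order (a step that is already met when the one before it is completed fails the run):
1. the carrier is home against the back wall (within 3 mm, square), bolt not yet in (x of carrier_front in the frame of dock above -0.018 m and angle between the x axis of carrier_front and the x axis of dock, either way round below 0.06 rad and y of bolt_tip in the frame of keeper_mouth below 0.003 m), for 0.2 s.
2. the bolt's tip is in the keeper and presses the carrier with more than 8 N (x of carrier_front in the frame of dock above -0.018 m and angle between the x axis of carrier_front and the x axis of dock, either way round below 0.06 rad and y of bolt_tip in the frame of keeper_mouth above 0.0165 m and x of bolt_tip in the frame of keeper_mouth between -0.008 and 0.008 m and contact force between bolt and carrier above 8 N), for 0.2 s.
At the end, for the whole second after the job is handed in: The carrier stands upright in the dock, square (0.06 rad) and within 3 mm of the back wall, the bolt's tip is at least 16.5 mm deep in the 20 mm keeper slot, and the bolt is released and at rest (x of carrier_front in the frame of dock above -0.018 m and angle between the x axis of carrier_front and the x axis of dock, either way round below 0.06 rad and y of bolt_tip in the frame of keeper_mouth above 0.0165 m and x of bolt_tip in the frame of keeper_mouth between -0.008 and 0.008 m and linear speed of bolt below 0.005 m/s and angle between carrier_front's own z axis and vertical below 0.06 rad); the robot touches nothing.
It fails at once if the bolt presses the carrier with more than 22 N (contact force between bolt and carrier above 22 N).
It fails at once if the robot pushes the carrier with more than 25 N (contact force between any of the fingers, the arm and carrier above 25 N).
It fails at once if the carrier is tipped (angle between carrier_front's own z axis and vertical above 0.2 rad).
It fails at once if a bystander is shifted by more than 20 mm (distance of any of reagent, tipbox, jar from where it was at the start of the episode above 0.02 m).
It also fails if it takes over 67 s, if anything falls off the work surface, if the arm or the gripper's body presses on something with over 40 N, if the wrist force passes 120 N, or if a joint passes its speed limit or range.

## Working session

There is one attempt and no reset: what is moved stays moved. The work goes in short steps, each a Python script; the robot and the scene stay as the last script left them, time stands still between calls to the robot, and variables do not carry over. Pictures are saved under pics/ and viewed, and the job is handed in when it is done.

```bash
ls; mkdir -p pics; python3 - <<'E'
from rig import r, eoat, kin, sensors, optics
import cv2, json
s=sensors.sense(); print(s)
for n in ["top","scene"]:
    cv2.imwrite(f"pics/{n}0.png",optics.camera(n)); print(n,optics.calibration(n))
print(optics.calibration("wrist"))
E
```

```text
pics
{'clock': 0.0, 'qpos': array([ 1.08909662e+00,  2.64728024e-01,  1.60532536e+00,  2.93750488e-05,
        1.27369676e+00, -3.68876861e-02]), 'dq': array([ 1.18362805e-03,  1.64241196e-03,  1.14353308e-04, -9.07530986e-04,
       -5.85533954e-05, -1.79074539e-04]), 'tau': array([-3.07330665e-04, -5.02120578e+01, -3.56865585e+01,  7.26178894e-02,
        2.95142457e-02, -1.59104961e-04]), 'tcp_pos': array([0.29007074, 0.60863875, 0.19793129]), 'ee_rot': array([ 2.20581090e-01,  9.75368043e-01, -1.03908129e-03, -2.90157276e-04]), 'ft_force': array([-0.56512507,  0.87365625, -0.56685706]), 'wrist_torque': array([ 0.02323728, -0.0107056 , -0.03521766]), 'grip_width': 1.0036843489392664}
top {'fovy': 52.75420555306033, 'cx': 277.6283676382763, 'cy': 209.7988063251207, 'distortion': array([0.01493548, 0.        , 0.        , 0.        , 0.        ]), 'extrinsics': array([[-0.01528588, -0.99942495,  0.03026733,  0.09440144],
       [-0.98218997,  0.00933909, -0.18765831,  0.64066644],
       [ 0.18726773, -0.03259679, -0.98176792,  0.76670636],
       [ 0.        ,  0.        ,  0.     
[... 277 characters left out ...]
 0.55461859,  0.35336054, -0.75334889, -0.33341109],
       [-0.62184733, -0.42556528, -0.65741926,  1.31545538],
       [ 0.        ,  0.        ,  0.        ,  1.        ]])}
{'fovy': 61.098288465901916, 'cx': 279.55480227957065, 'cy': 214.5945273339178, 'distortion': array([-0.03882932,  0.        ,  0.        ,  0.        ,  0.        ]), 'T_tool_cam': array([[-1.83242043e-04, -9.66573403e-01, -2.56389981e-01,
         6.56607701e-02],
       [ 9.99999822e-01, -3.22858102e-04,  5.02453500e-04,
         9.96287923e-04],
       [-5.68435772e-04, -2.56389844e-01,  9.66573290e-01,
        -1.84916156e-01],
       [ 0.00000000e+00,  0.00000000e+00,  0.00000000e+00,
         1.00000000e+00]])}
```

View pics/top0.png

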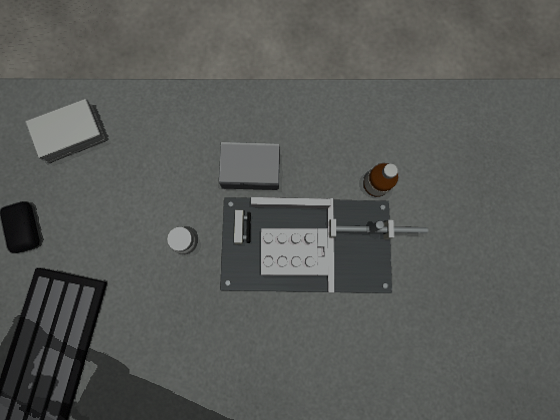

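View pics/scene0.png

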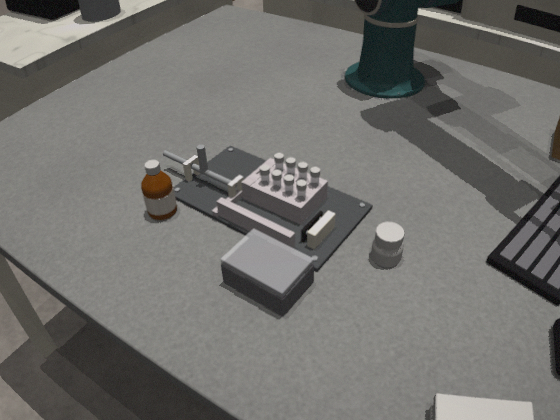

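Top view: the dock is a dark plate with corners near (222,198), (390,200), (393,293), (221,292), back wall at the top, bolt on the right and buffer at (245,227). The carrier is at (295,250). I'll enlarge it.

```bash
python3 - <<'E'
import cv2
im=cv2.imread("pics/top0.png")
c=im[185:305,210:400]; c=cv2.convertScaleAbs(cv2.resize(c,None,fx=4.2,fy=4.2,interpolation=cv2.INTER_CUBIC),alpha=1.4)
for x in range(210,400,10): cv2.putText(c,str(x) if x%20==10 else '|',(int((x-210)*4.2),8),0,.3,(0,255,255),1)
for y in range(190,305,10): cv2.putText(c,str(y),(0,int((y-185)*4.2)),0,.3,(0,255,255),1)
cv2.imwrite("pics/top0c.png",c)
E
```

```text
(no output)
```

View pics/top0c.png

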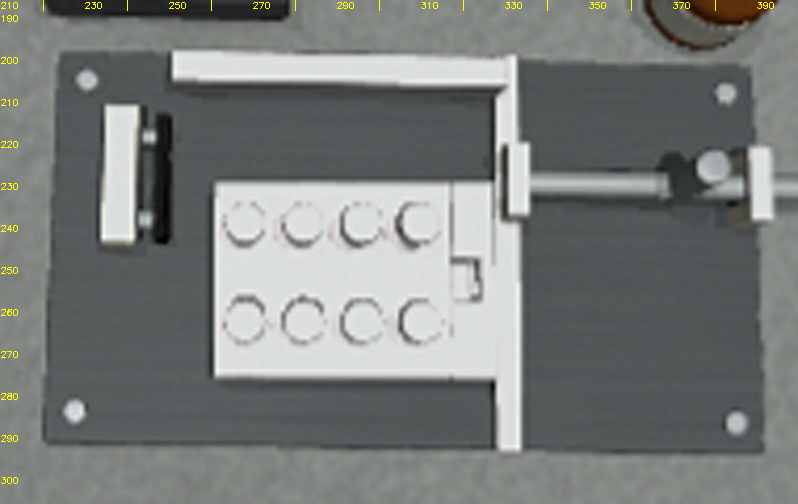

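```bash
cat > h.py <<'E'
import numpy as np, cv2
from scipy.optimize import least_squares
def K(c):
    f=210/np.tan(np.radians(c["fovy"])/2); return np.array([[f,0,c["cx"]],[0,f,c["cy"]],[0,0,1]])
def back(c,uv,z,E=None):
    E=c["extrinsics"] if E is None else E
    n=cv2.undistortPoints(np.array(uv,float).reshape(-1,1,2),K(c),c["distortion"]).reshape(-1,2)
    d=np.c_[n,np.ones(len(n))]@E[:3,:3]; o=-E[:3,:3].T@E[:3,3]
    return o+d*((z-o[2])/d[:,2])[:,None]
def proj(c,P,E=None):
    E=c["extrinsics"] if E is None else E
    return cv2.projectPoints(np.array(P,float),cv2.Rodrigues(E[:3,:3])[0],E[:3,3],K(c),c["distortion"])[0].reshape(-1,2)
def rigid2(A,B):
    A=np.array(A);B=np.array(B)
    f=lambda p:((A@np.array([[np.cos(p[2]),np.sin(p[2])],[-np.sin(p[2]),np.cos(p[2])]])+p[:2])-B).ravel()
    s=least_squares(f,[*B.mean(0),0]); return s.x,f(s.x).reshape(-1,2)
def crop2px(p,ox,oy,s=4.2): return (np.array(p,float)+.5)/s-.5+[ox,oy]
E
python3 - <<'E'
from h import *
from rig import optics
c=optics.calibration("top")
np.set_printoptions(precision=4,suppress=True)
W=back(c,crop2px([[58,52],[750,66],[764,453],[44,441]],210,185),0.010)
print(W)
p,res=rigid2([[.095,.145],[.095,-.2],[-.095,-.2],[-.095,.145]],W[:,:2]); print("dock",p,res*1e3)
def todock(w):
    a=p[2];R=np.array([[np.cos(a),-np.sin(a)],[np.sin(a),np.cos(a)]]); return (w[:,:2]-p[:2])@R
C=back(c,crop2px([[214,182],[214,377],[495,182],[497,378]],210,185),0.050); print("carrier top corners dock",todock(C))
print("post top",todock(back(c,crop2px([[713,167]],210,185),0.095)))
print("buffer",todock(back(c,crop2px([[172,113],[172,243],[152,113],[152,243]],210,185),0.035)))
print("guides",todock(back(c,crop2px([[518,143],[518,216],[762,146],[762,220]],210,185),0.05)))
print("world",C,p)
E
```

```text
[[ 0.6792  0.1967  0.01  ]
 [ 0.6691 -0.147   0.01  ]
 [ 0.4801 -0.1413  0.01  ]
 [ 0.4908  0.2017  0.01  ]]
dock [ 0.5806  0.055  -0.0298] [[ 0.6561  0.3844]
 [ 0.4951 -0.7696]
 [-0.3468 -0.7396]
 [-0.8044  1.1248]]
carrier top corners dock [[ 0.0252  0.0658]
 [-0.0645  0.0638]
 [ 0.0277 -0.0654]
 [-0.0629 -0.0656]]
post top [[ 0.0295 -0.1559]]
buffer [[ 0.0602  0.0867]
 [-0.002   0.0851]
 [ 0.06    0.0962]
 [-0.0021  0.0945]]
guides [[ 0.0464 -0.0764]
 [ 0.0119 -0.0761]
 [ 0.0472 -0.1917]
 [ 0.0121 -0.1905]]
world [[ 0.6078  0.12    0.05  ]
 [ 0.518   0.1207  0.05  ]
 [ 0.6063 -0.0112  0.05  ]
 [ 0.5158 -0.0087  0.05  ]] [ 0.5806  0.055  -0.0298]
```

Dock fit residuals are about 1 mm: dock at (0.581, 0.055), yaw -0.030. The carrier front is at dock x ≈ -64 mm, so it needs about 49 mm. Guide and bolt positions match the given sizes. I'll push with the fingers half open, which keeps the carrier square.

```bash
cat >> h.py <<'E'
from scipy.spatial.transform import Rotation as Rn
D=np.array([0.5806,0.0550,0.0]); YAW=-0.0298
Rd=Rn.from_euler('z',YAW)
def d2w(p): return D+Rd.apply(p)
def w2d(p): return Rd.inv().apply(np.array(p)-D)
# tool x = -dock x, tool y = +dock y, z down
QA=(Rd*Rn.from_matrix(np.array([[-1,0,0],[0,1,0],[0,0,-1]]).T)).as_quat()
QB=(Rd*Rn.from_matrix(np.array([[1,0,0],[0,-1,0],[0,0,-1]]).T)).as_quat()
def st(s): 
    return "t%.2f tcp_d %s F_d %s"%(s["clock"],np.round(w2d(s["tcp_pos"])*1e3,1),np.round(Rd.inv().apply(s["ft_force"]),2))
E
python3 - <<'E'
from h import *
from rig import r,eoat,kin,sensors,optics
for q in (QA,QB): print(kin.ik(d2w([-.11,0,.15]),q), kin.ik(d2w([.03,-.19,.1]),q))
r.movep(d2w([-.115,0,.15]),QA)
eoat.gripper_to(0.6)
r.move_l(d2w([-.115,0,.025]),v=0.15)
print(st(sensors.sense()))
cv2.imwrite("pics/w1.png",optics.camera("wrist"));cv2.imwrite("pics/s1.png",optics.camera("scene"))
E
```

```text
[ 7.06678342e-02 -8.36798547e-02  2.07463528e+00 -4.44089210e-16
  1.15063723e+00 -1.47032849e+00] [-2.61017543e-01  2.39553640e-01  1.82465655e+00 -4.44089210e-16
  1.07738247e+00 -1.80201387e+00]
[ 7.06678342e-02 -8.36798547e-02  2.07463528e+00 -4.44089210e-16
  1.15063723e+00  1.67126416e+00] [-2.61017543e-01  2.39553640e-01  1.82465655e+00 -4.44089210e-16
  1.07738247e+00  1.33957878e+00]
t3.84 tcp_d [-1.142e+02  1.000e-01  2.570e+01] F_d [-0.12 -1.33  0.01]
```

View pics/w1.png

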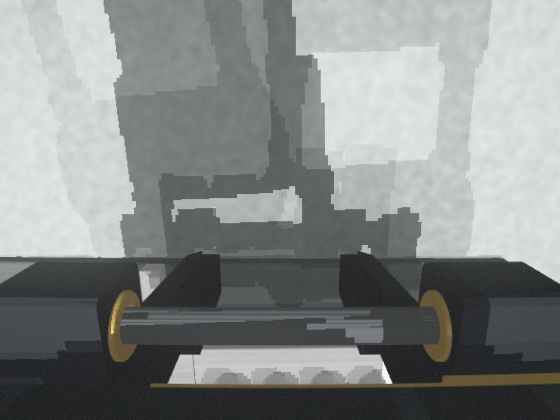

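View pics/s1.png

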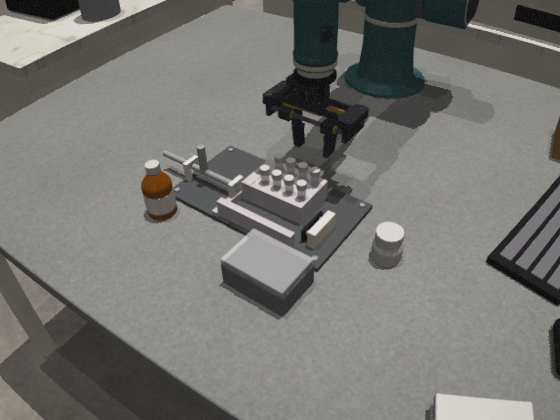

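The scene view shows the fingers standing in front of the carrier, level with its front face. Next I push, gently, in stages.

```bash
python3 - <<'E'
from h import *
from rig import r,eoat,kin,sensors,optics
print(st(sensors.sense()))
for x,v,f in ((-.080,.05,8),(-.068,.015,10),(-.050,.02,11)):
    h=r.move_l(d2w([x,0,.025]),v=v,stop_force=f); print(x,h,st(sensors.sense()))
    if h: break
E
```

```text
t3.94 tcp_d [-1.137e+02  1.000e-01  2.620e+01] F_d [ 0.26 -0.24  0.48]
-0.08 False t4.79 tcp_d [-80.4  -0.   24.7] F_d [-0.46 -0.41  0.65]
-0.068 False t5.74 tcp_d [-68.1  -0.   24.9] F_d [ 0.07 -0.24  0.04]
-0.05 False t6.79 tcp_d [-51.8  -0.1  24.7] F_d [-6.33  0.17  4.97]
```

```bash
python3 - <<'E'
from h import *
from rig import r,eoat,kin,sensors,optics
x=-.050
for k in range(7):
    x+=.005
    h=r.move_l(d2w([x,0,.025]),v=.015,stop_force=8); print(x,h,st(sensors.sense()))
    if h: break
cv2.imwrite("pics/s2.png",optics.camera("scene"));cv2.imwrite("pics/t2.png",optics.camera("top"))
E
```

```text
-0.045000000000000005 False t7.28 tcp_d [-46.2  -0.1  24.6] F_d [-5.12  0.39  2.53]
-0.04000000000000001 False t7.76 tcp_d [-40.1  -0.1  24.6] F_d [-1.98 -0.15 -2.21]
-0.03500000000000001 False t8.24 tcp_d [-34.7   0.   25. ] F_d [-2.21 -0.35 -1.99]
-0.03000000000000001 False t8.72 tcp_d [-29.4   0.   25.1] F_d [-1.16  0.34 -1.13]
-0.02500000000000001 False t9.21 tcp_d [-24.8   0.   25.2] F_d [-2.48  0.98 -0.25]
-0.020000000000000007 False t9.69 tcp_d [-19.9  -0.   25.1] F_d [-3.44  0.16  1.79]
-0.015000000000000006 False t10.18 tcp_d [-14.9   0.   25.1] F_d [-4.26  0.16  2.98]
```

View pics/s2.png

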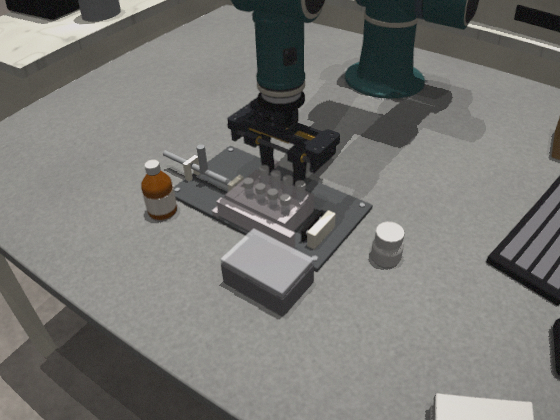

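```bash
python3 - <<'E'
import cv2
im=cv2.imread("pics/s2.png")[90:270,150:380]
cv2.imwrite("pics/s2c.png",cv2.convertScaleAbs(cv2.resize(im,None,fx=3.3,fy=3.3,interpolation=cv2.INTER_CUBIC),alpha=1.5))
im=cv2.imread("pics/t2.png")[185:305,210:400]
cv2.imwrite("pics/t2c.png",cv2.convertScaleAbs(cv2.resize(im,None,fx=4.2,fy=4.2,interpolation=cv2.INTER_CUBIC),alpha=1.5))
E
```

```text
(no output)
```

View pics/s2c.png

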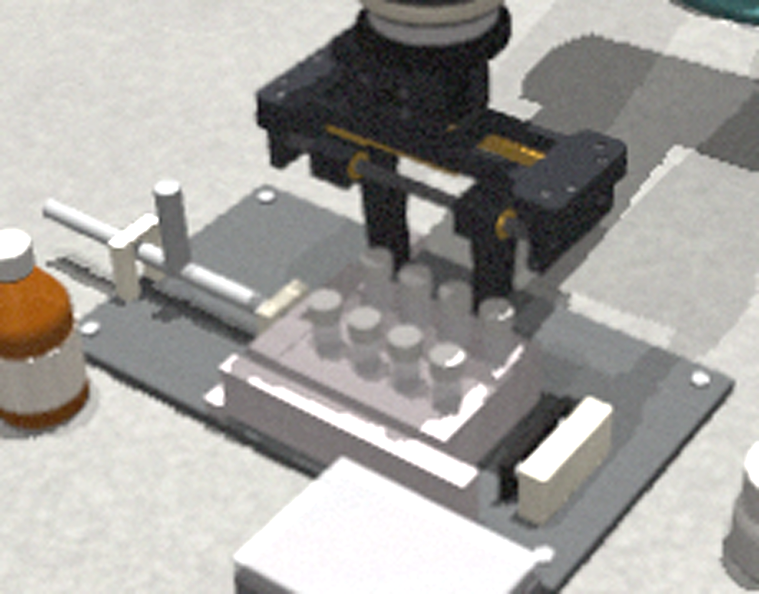

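View pics/t2c.png

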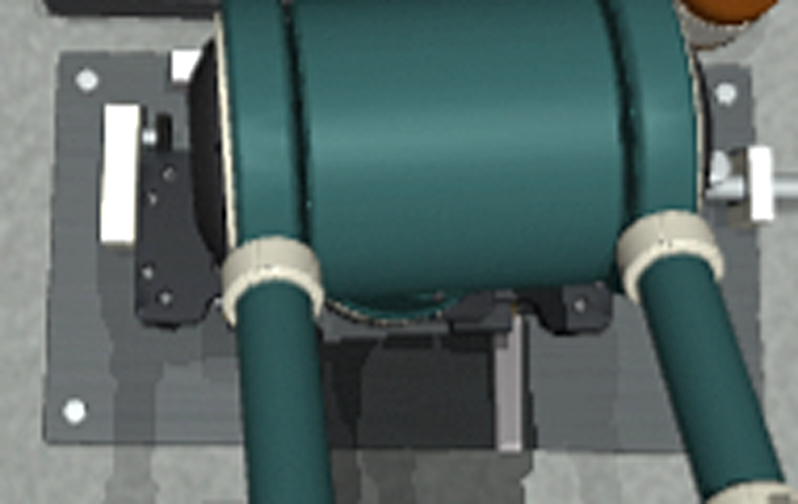

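The carrier's back edge now lies almost on the back wall (scene crop, 230,365 to 480,480). I continue in small steps with a force stop.

```bash
python3 - <<'E'
from h import *
from rig import r,eoat,kin,sensors,optics
x=-.015; print(st(sensors.sense()))
for k in range(12):
    x+=.001
    h=r.move_l(d2w([x,0,.025]),v=.006,stop_force=8); s=sensors.sense(); print(round(x,3),h,st(s))
    if h or Rd.inv().apply(s["ft_force"])[0]<-11: break
E
```

```text
t10.28 tcp_d [-14.9   0.   25.1] F_d [-3.62  0.62  3.12]
-0.014 False t10.59 tcp_d [-14.5   0.   25.1] F_d [-5.72  0.02  4.89]
-0.013 False t10.91 tcp_d [-13.5   0.   25. ] F_d [-5.98  1.07  4.28]
-0.012 False t11.22 tcp_d [-12.5   0.   25. ] F_d [-5.49 -0.65  3.57]
-0.011 False t11.54 tcp_d [-12.6   0.   25. ] F_d [-8.91  0.16  6.78]
-0.01 False t11.86 tcp_d [-12.6   0.   25. ] F_d [-12.47   0.16   9.05]
```

The TCP stalled at dock x = -12.6 mm with 12 N, so something is firm. But that is further than an 18 mm wide finger should allow, and Fz is 9 N. I check the geometry in the scene camera.

```bash
python3 - <<'E'
from h import *
from rig import r,eoat,kin,sensors,optics
c=optics.calibration("scene")
s=sensors.sense(); print(st(s), Rn.from_quat(s["ee_rot"]).as_matrix().round(3))
im=optics.camera("scene"); cv2.imwrite("pics/s3.png",im)
im=cv2.convertScaleAbs(cv2.resize(im[90:270,150:380],None,fx=3.4,fy=3.3,interpolation=cv2.INTER_CUBIC),alpha=1.3)
def draw(P,col):
    q=proj(c,d2w(np.array(P)/1e3)); q=np.int32((q-[150,90]+.5)*[3.4,3.3]-.5)
    cv2.polylines(im,[q.reshape(-1,1,2)],True,col,1)
draw([[95,145,10],[95,-200,10],[-95,-200,10],[-95,145,10]],(0,255,0))
draw([[75,65,50],[75,-65,50],[-15,-65,50],[-15,65,50]],(0,0,255))
draw([[22,-81,50],[22,-71,50],[38,-71,50],[38,-81,50]][:],(255,0,0))
t=w2d(s["tcp_pos"])*1e3
draw([[t[0],t[1]-26,t[2]],[t[0],t[1]+26,t[2]],[t[0],t[1]+26,t[2]+60],[t[0],t[1]-26,t[2]+60]],(255,0,255))
cv2.imwrite("pics/s3c.png",im)
E
```

```text
t11.86 tcp_d [-12.6   0.   25. ] F_d [-12.47   0.16   9.05] [[-1.     0.03  -0.005]
 [ 0.03   1.     0.   ]
 [ 0.005 -0.    -1.   ]]
```

View pics/s3c.png

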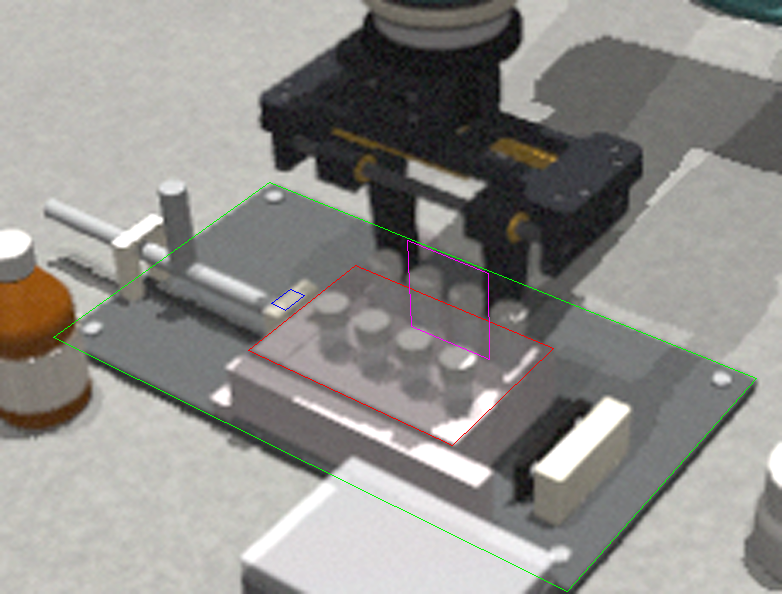

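The overlay shows the carrier top lying on the "home" outline (red) and the dock outline fitting in the second camera too. I retreat and check with the top camera.

```bash
python3 - <<'E'
from h import *
from rig import r,eoat,kin,sensors,optics
r.move_l(d2w([-.06,0,.027]),v=.08)
print(st(sensors.sense()))
r.move_l(d2w([-.085,0,.15]),v=.25)
r.movep(d2w([-.03,-.225,.17]),QA)
eoat.gripper_to(0.0)
print(st(sensors.sense()))
im=optics.camera("top"); cv2.imwrite("pics/t4.png",im)
c=optics.calibration("top")
im=cv2.convertScaleAbs(cv2.resize(im[185:305,210:400],None,fx=4.2,fy=4.2,interpolation=cv2.INTER_CUBIC),alpha=1.5)
cv2.imwrite("pics/t4c.png",im)
E
```

```text
t12.68 tcp_d [-59.3   0.   27.4] F_d [-0.24 -0.41 -0.06]
t15.12 tcp_d [ -30.  -225.1  170. ] F_d [ 0.08 -0.54  0.4 ]
```

View pics/t4c.png

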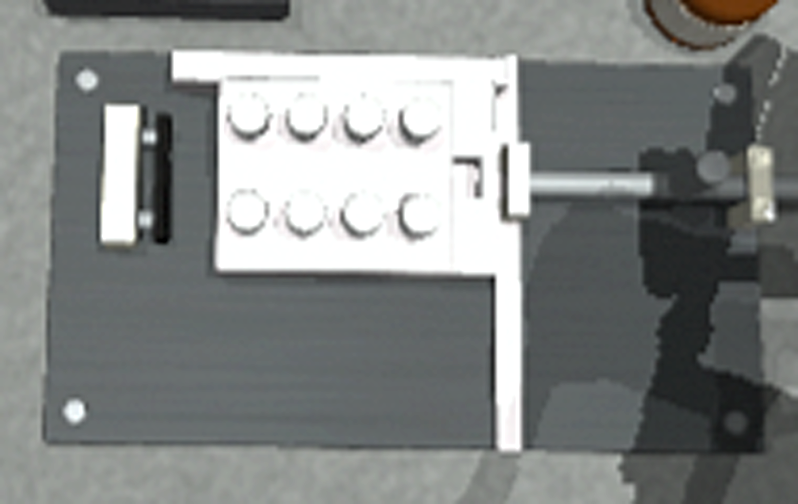

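```bash
python3 - <<'E'
from h import *
from rig import optics
c=optics.calibration("top")
b=lambda p,z: (w2d(back(c,crop2px(p,210,185),z))*1e3).round(1)
print("front edge",b([[215,271],[497,274],[300,272]],.05))
print("back edge",b([[219,81]],.05), "wall top front/back edges",b([[172,82],[172,51]],.044))
print("guide",b([[517,143],[517,216]],.05),"post",b([[713,166]],.095),"buf",b([[172,113],[172,243]],.035))
E
```

```text
front edge [[-16.2  64.4  50. ]
 [-15.3 -66.   50. ]
 [-16.   25.2  50. ]]
back edge [[73.2 64.5 50. ]] wall top front/back edges [[73.5 86.8 44. ]
 [88.5 87.2 44. ]]
guide [[ 46.4 -75.9  50. ]
 [ 11.9 -75.6  50. ]] post [[  30.  -155.9   95. ]] buf [[60.3 86.7 35. ]
 [-1.9 85.1 35. ]]
```

The front edge is at -16 mm and the back edge agrees with the wall's face within 0.5 mm (wall measured at 73.5, true 75), so the carrier is home and square. Next I set the closed fingers behind the bolt post.

```bash
python3 - <<'E'
from h import *
from rig import r,eoat,kin,sensors,optics
r.move_l(d2w([.03,-.203,.15]),v=.2)
r.move_l(d2w([.03,-.203,.068]),v=.1)
s=sensors.sense(); print(st(s),s["grip_width"])
im=optics.camera("scene"); cv2.imwrite("pics/s5.png",im)
im=cv2.convertScaleAbs(cv2.resize(im[60:240,120:300],None,fx=3.3,fy=3.3,interpolation=cv2.INTER_CUBIC),alpha=1.5)
cv2.imwrite("pics/s5c.png",im)
im=optics.camera("top"); cv2.imwrite("pics/t5.png",im)
cv2.imwrite("pics/t5c.png",cv2.convertScaleAbs(cv2.resize(im[140:290,300:470],None,fx=3.9,fy=3.9,interpolation=cv2.INTER_CUBIC),alpha=1.5))
E
```

```text
t16.62 tcp_d [  30.7 -203.2   68.8] F_d [ 1.24 -0.58 -0.27] 0.000641490851895627
```

View pics/s5c.png

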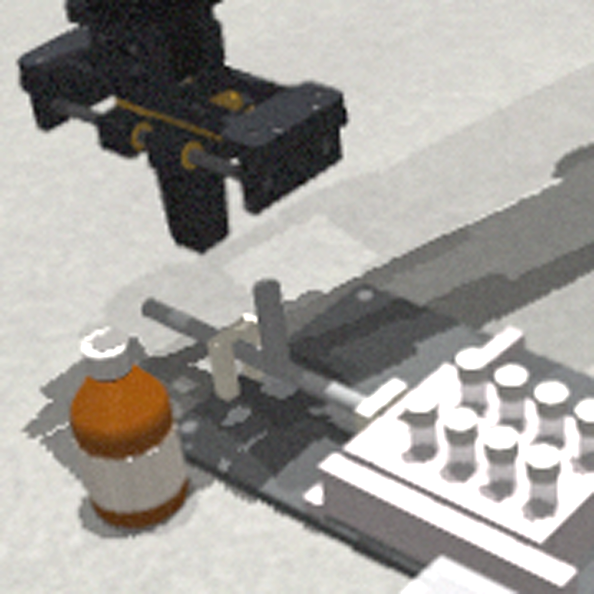

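View pics/t5c.png

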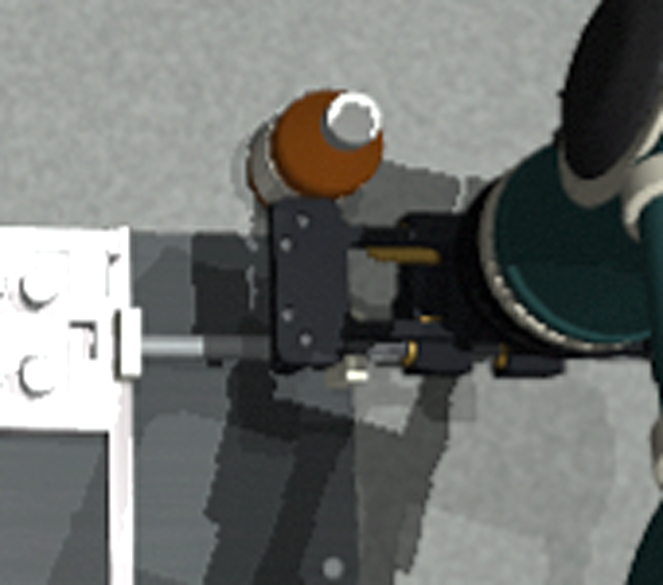

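```bash
python3 - <<'E'
from h import *
from rig import optics,sensors
c=optics.calibration("scene"); s=sensors.sense()
q=proj(c,[s["tcp_pos"]]); print(q,(q-[120,60]+.5)*3.3-.5)
P=d2w(np.array([[30,-156,95],[30,-190,50],[30,-156,43],[30,-203,58],[30,-203,78]])/1e3); print((proj(c,P)-[120,60]+.5)*3.3-.5)
E
```

```text
[[182.77275211 150.03921371]] [[208.30008195 298.27940525]]
[[262.57923235 286.2551068 ]
 [230.09849646 331.28372607]
 [273.85021602 360.15153944]
 [212.41006437 313.12911556]
 [207.47882947 285.14227665]]
```

The finger end appears at crop (200,250), but the reported TCP projects to (208,298). So the real fingertips look about 34 mm higher than the TCP reading. That also explains the earlier contact depth: I must have pushed on the tubes. I check this with the wrist picture.

```bash
python3 - <<'E'
from h import *
from rig import optics,sensors
c=optics.calibration("wrist"); E=np.linalg.inv(c["T_tool_cam"])
for z in (0,-.02,-.034,-.05): print(z,proj(c,[[x,y,z] for x in(.009,-.009) for y in (-.0264,.0264)],E).round().tolist())
im=cv2.imread("pics/w1.png"); cv2.imwrite("pics/w1b.png",cv2.convertScaleAbs(im[200:420],alpha=2,beta=10))
w=optics.camera("wrist"); cv2.imwrite("pics/w5.png",cv2.convertScaleAbs(w,alpha=1.6,beta=10))
E
```

```text
0 [[229.0, 227.0], [326.0, 227.0], [230.0, 258.0], [325.0, 258.0]]
-0.02 [[224.0, 239.0], [331.0, 239.0], [225.0, 273.0], [330.0, 273.0]]
-0.034 [[219.0, 249.0], [336.0, 249.0], [221.0, 286.0], [334.0, 286.0]]
-0.05 [[212.0, 263.0], [342.0, 263.0], [215.0, 303.0], [340.0, 303.0]]
```

View pics/w1b.png

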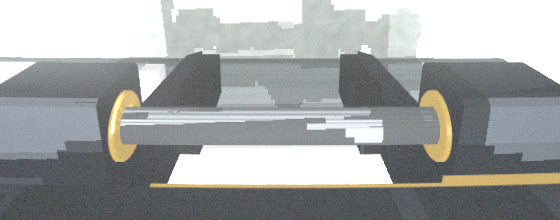

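View pics/w5.png

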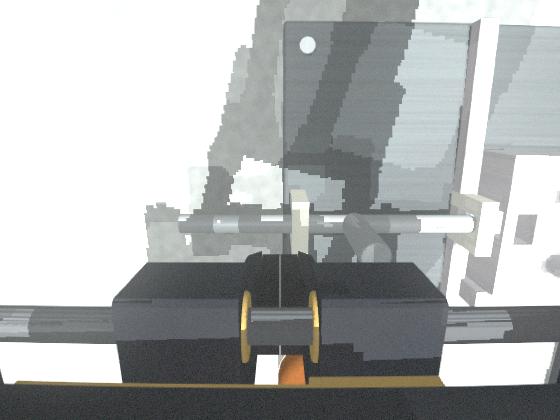

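Both cameras agree that the fingers end about 34 mm short of the TCP: wrist-image finger ends at row ≈252, predicted for z = -34 mm. I'll correct for that. At push height the gripper body will be below the bottle's top, so I check that clearance.

```bash
python3 - <<'E'
from h import *
from rig import optics
c=optics.calibration("top")
print("cap centre",(w2d(back(c,[[391,170]],.11))*1e3).round(1))
cs=optics.calibration("scene")
print("cap scene",(w2d(back(cs,[[152.5,166.5]],.11))*1e3).round(1), "base",(w2d(back(cs,[[161,216]],.0))*1e3).round(1))
# body: lower corner of carriage in scene crop s5c
for z in (.11,.12,.13,.14): print(z,[(w2d(back(cs,crop2px([p],120,60,3.3),z))[0]*1e3).round(0).tolist() for p in ([245,212],[345,160],[200,252],[35,125])])
E
```

```text
cap centre [[ 130.8 -176.9  110. ]]
cap scene [[ 134.8 -166.4  110. ]] base [[ 142. -166.    0.]]
0.11 [[-5.0, -201.0, 110.0], [-82.0, -190.0, 110.0], [40.0, -193.0, 110.0], [-9.0, -393.0, 110.0]]
0.12 [[6.0, -188.0, 120.0], [-70.0, -178.0, 120.0], [50.0, -181.0, 120.0], [2.0, -377.0, 120.0]]
0.13 [[17.0, -176.0, 130.0], [-57.0, -166.0, 130.0], [60.0, -169.0, 130.0], [13.0, -361.0, 130.0]]
0.14 [[28.0, -164.0, 140.0], [-45.0, -154.0, 140.0], [70.0, -157.0, 140.0], [25.0, -345.0, 140.0]]
```

The bottle's near edge is at dock x ≈ 104 mm and the body reaches at most x = 67, so it is clear. I lower and find contact with the post.

```bash
python3 - <<'E'
from h import *
from rig import r,eoat,kin,sensors,optics
h=r.move_l(d2w([.03,-.203,.036]),v=.06,stop_force=6); print(h,st(sensors.sense()))
h=r.move_l(d2w([.03,-.190,.036]),v=.03,stop_force=5); print(h,st(sensors.sense()))
if not h:
  h=r.move_l(d2w([.03,-.174,.036]),v=.015,stop_force=5); print(h,st(sensors.sense()))
im=optics.camera("scene"); cv2.imwrite("pics/s6.png",im)
im=cv2.convertScaleAbs(cv2.resize(im[60:240,120:300],None,fx=3.3,fy=3.3,interpolation=cv2.INTER_CUBIC),alpha=1.5)
cv2.imwrite("pics/s6c.png",im)
E
```

```text
False t17.45 tcp_d [  29.9 -203.    35.7] F_d [ 0.55  0.29 -0.04]
False t18.03 tcp_d [  30.1 -189.8   36.1] F_d [-0.74 -0.94 -0.  ]
False t19.25 tcp_d [  30.  -174.1   36. ] F_d [-0.42 -3.28 -0.52]
```

View pics/s6c.png

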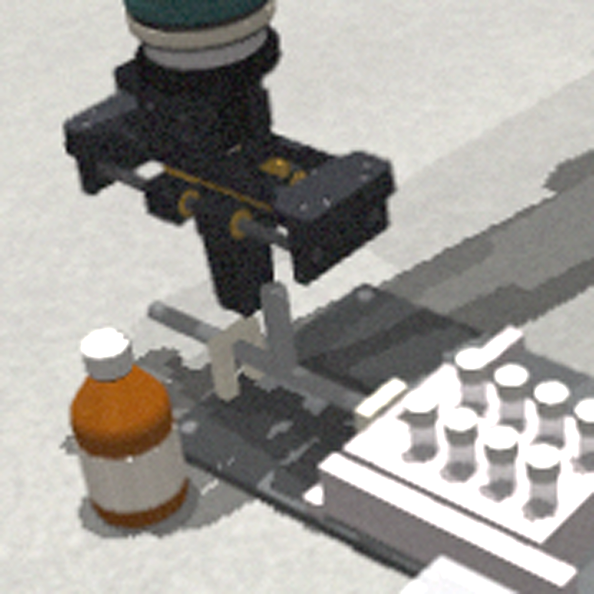

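The finger end sits against the post at (255,300) with 3.3 N, which is the bolt's own friction. I slide on in monitored steps.

```bash
python3 - <<'E'
from h import *
from rig import r,eoat,kin,sensors,optics
y=-.174
while y<-.142:
    y+=.004
    h=r.move_l(d2w([.03,y,.036]),v=.02,stop_force=6); s=sensors.sense(); print(round(y,3),h,st(s))
    if h or Rd.inv().apply(s["ft_force"])[1]<-11: break
im=optics.camera("scene"); cv2.imwrite("pics/s7.png",im)
im=cv2.convertScaleAbs(cv2.resize(im[90:270,150:380],None,fx=3.3,fy=3.3,interpolation=cv2.INTER_CUBIC),alpha=1.5)
cv2.imwrite("pics/s7c.png",im)
E
```

```text
-0.17 False t19.65 tcp_d [  30.  -169.6   36. ] F_d [-0.24 -0.95  0.24]
-0.166 False t20.00 tcp_d [  30.  -165.6   36. ] F_d [-0.07 -2.15 -0.15]
-0.162 False t20.35 tcp_d [  30.  -161.7   36. ] F_d [-0.19 -2.67 -1.06]
-0.158 False t20.70 tcp_d [  30.  -157.7   36. ] F_d [-0.14 -2.08 -0.37]
-0.154 False t21.05 tcp_d [  30.  -153.7   36. ] F_d [ 0.26 -2.77 -1.31]
-0.15 False t21.40 tcp_d [  30.  -149.7   36. ] F_d [-0.53 -1.74 -0.78]
-0.146 False t21.75 tcp_d [  30.  -146.7   36. ] F_d [ 0.86 -5.82 -0.66]
-0.142 False t22.10 tcp_d [  30.  -142.7   36. ] F_d [-0.52 -6.02 -1.23]
```

View pics/s7c.png

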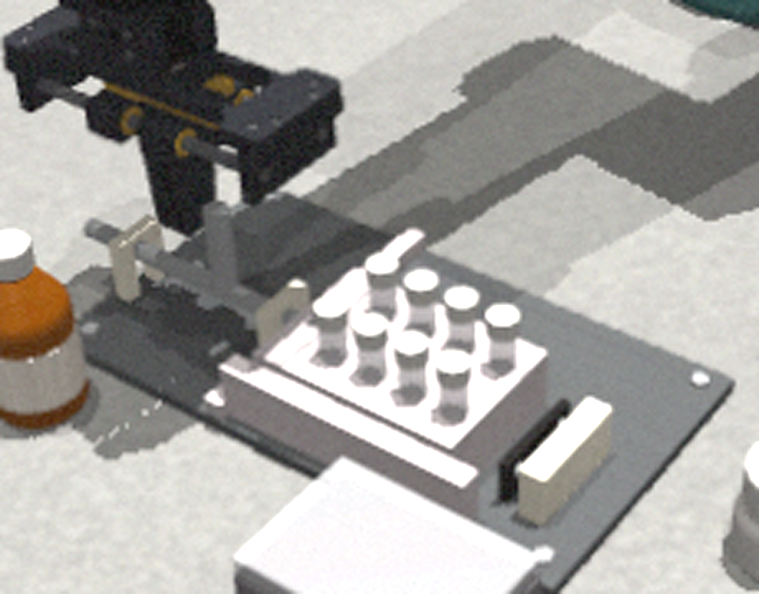

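The carrier was picked up at y ≈ -148 mm (force rose to 6 N) and is sliding squarely along the wall. The buffer is expected at about -128 mm, and I approach it finely.

```bash
python3 - <<'E'
from h import *
from rig import r,eoat,kin,sensors,optics
y=-.142
F=lambda: np.mean([Rd.inv().apply(sensors.sense()["ft_force"])[1] for _ in range(5)])
while y<-.118:
    y+=.003 if y<-.136 else .0015
    h=r.move_l(d2w([.03,y,.036]),v=.012,stop_force=4); f=F(); print(round(y,4),h,st(sensors.sense()),round(f,2))
    if h or f<-9.5: break
E
```

```text
-0.139 False t22.55 tcp_d [  30.  -139.9   36. ] F_d [ 0.16 -5.99  0.16] -5.99
-0.136 False t22.95 tcp_d [  30. -137.   36.] F_d [ 0.57 -6.08 -1.61] -6.08
-0.1345 False t23.23 tcp_d [  30.  -135.5   36. ] F_d [-0.3  -6.04 -1.12] -6.04
-0.133 False t23.50 tcp_d [  30. -134.   36.] F_d [-0.38 -6.7  -0.04] -6.7
-0.1315 False t23.77 tcp_d [  30.  -132.5   36. ] F_d [ 0.34 -5.46 -1.02] -5.46
-0.13 False t24.05 tcp_d [  30.1 -131.    36. ] F_d [ 0.54 -4.56 -0.55] -4.56
-0.1285 False t24.32 tcp_d [  30.  -129.5   36. ] F_d [-0.39 -6.18  0.01] -6.18
-0.127 False t24.60 tcp_d [  30. -128.   36.] F_d [ 0.58 -5.96 -0.21] -5.96
-0.1255 False t24.88 tcp_d [  30.  -126.5   36. ] F_d [-0.3  -7.01 -0.28] -7.01
-0.124 False t25.15 tcp_d [  30. -125.   36.] F_d [ 0.33 -6.27 -1.17] -6.27
-0.1225 False t25.43 tcp_d [  30.  -124.2   36. ] F_d [-0.89 -8.51 -1.99] -8.51
-0.121 True t25.63 tcp_d [  30.  -124.6   35.9] F_d [-0.52 -2.56  1.96] -2.56
```

The buffer is felt at TCP y ≈ -124 mm. Next I press up in 0.5 mm steps to about 18 N at the tool (15 N at the carrier plus 3 N bolt friction).

```bash
python3 - <<'E'
from h import *
from rig import r,eoat,kin,sensors,optics
def F():
    a=[]
    for _ in range(5): r.pause(.03); a.append(Rd.inv().apply(sensors.sense()["ft_force"])[1])
    return np.mean(a)
print(st(sensors.sense()),F())
y=-.1245
while y<-.115:
    y+=.0005
    h=r.move_l(d2w([.03,y,.036]),v=.01,stop_force=9); f=F(); print(round(y,4),h,st(sensors.sense()),round(f,2))
    if h or f<-16.8: break
E
```

```text
t25.63 tcp_d [  30.  -124.6   35.9] F_d [-0.52 -2.56  1.96] -2.8690934362307288
-0.124 False t26.26 tcp_d [  29.9 -124.5   35.9] F_d [ 0.22 -5.93 -0.01] -5.19
-0.1235 False t26.68 tcp_d [  29.9 -124.4   35.8] F_d [ 0.61 -7.02  0.09] -6.74
-0.123 False t27.09 tcp_d [  29.9 -124.4   35.9] F_d [ 1.05 -8.19  1.04] -7.87
-0.1225 False t27.51 tcp_d [  29.9 -124.3   35.9] F_d [ 0.76 -8.82 -0.32] -9.23
-0.122 False t27.93 tcp_d [  29.9 -124.2   35.9] F_d [ -0.54 -10.47   0.21] -10.92
-0.1215 False t28.34 tcp_d [  29.9 -124.2   35.9] F_d [  0.16 -12.55  -0.24] -12.08
-0.121 False t28.76 tcp_d [  29.9 -124.1   35.9] F_d [ -0.27 -13.14   0.25] -13.14
-0.1205 False t29.18 tcp_d [  29.9 -124.1   36. ] F_d [  0.59 -14.77   0.66] -14.54
-0.12 False t29.59 tcp_d [  29.9 -124.    35.9] F_d [ -0.03 -14.86  -0.32] -15.87
-0.1195 False t30.01 tcp_d [  29.9 -123.9   36. ] F_d [  0.39 -17.27   0.33] -17.17
```

```bash
python3 - <<'E'
from h import *
from rig import r,eoat,kin,sensors,optics
r.move_l(d2w([.03,-.1192,.036]),v=.01)
a=[]
for _ in range(8): r.pause(.06); a.append(Rd.inv().apply(sensors.sense()["ft_force"])[1])
print("hold",np.mean(a),min(a))
r.move_l(d2w([.03,-.150,.036]),v=.05); print(st(sensors.sense()))
r.move_l(d2w([.03,-.170,.036]),v=.1)
r.move_l(d2w([.03,-.19,.17]),v=.2)
r.movep(d2w([-.13,-.30,.2]),QA)
print(st(sensors.sense()))
for n,(x0,x1,y0,y1),k in (("scene",(150,380,90,270),3.3),("top",(210,400,185,305),4.2)):
    im=optics.camera(n); cv2.imwrite(f"pics/{n}8.png",im)
    cv2.imwrite(f"pics/{n}8c.png",cv2.convertScaleAbs(cv2.resize(im[y0:y1,x0:x1],None,fx=k,fy=k,interpolation=cv2.INTER_CUBIC),alpha=1.3))
E
```

```text
hold -17.886313258054795 -18.74552557316907
t31.49 tcp_d [  29.9 -149.8   35.9] F_d [ 0.12 -0.8   0.47]
t33.48 tcp_d [-129.6 -299.6  199.4] F_d [1.05 0.21 0.27]
```

View pics/scene8c.png

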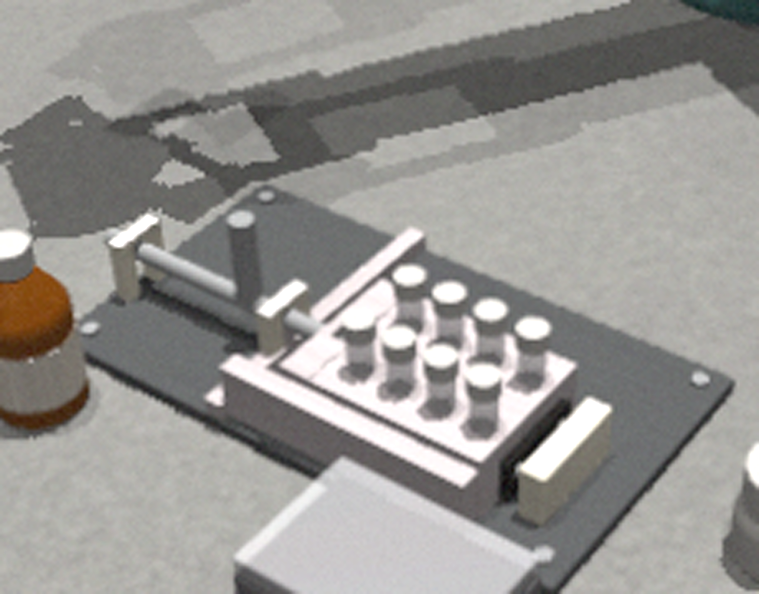

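View pics/top8c.png

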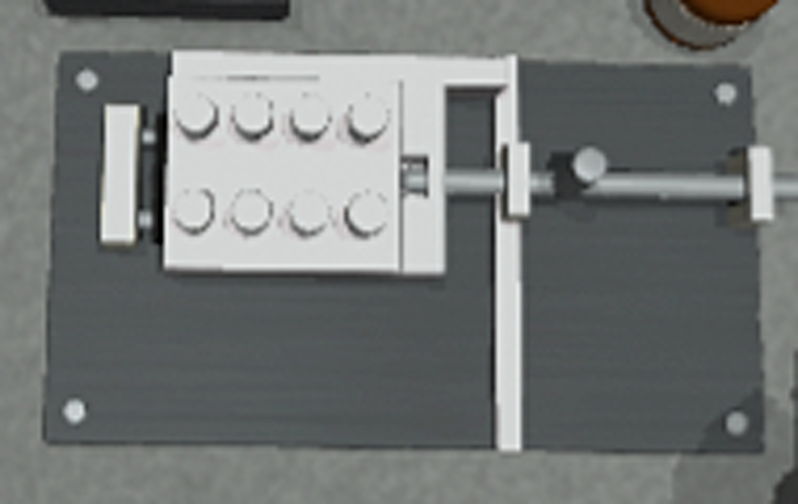

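```bash
python3 - <<'E'
from h import *
from rig import r,optics,sensors
c=optics.calibration("top")
b=lambda p,z: (w2d(back(c,crop2px(p,210,185),z))*1e3).round(1)
fe=b([[165,270],[444,273]],.05); pt=b([[590,163]],.095); me=b([[444,273],[444,87]],.05)
print("front edge",fe,"post",pt,"-y end",me)
print("depth ~",pt[0,1]+80-me[:,1].mean())
im=cv2.imread("pics/top8.png")[212:242,290:330]
cv2.imwrite("pics/top8d.png",cv2.convertScaleAbs(cv2.resize(im,None,fx=16,fy=16,interpolation=cv2.INTER_CUBIC),alpha=1.3))
E
```

```text
front edge [[-16.1  87.4  50. ]
 [-15.3 -41.4  50. ]] post [[  30.3 -101.1   95. ]] -y end [[-15.3 -41.4  50. ]
 [ 72.5 -41.6  50. ]]
depth ~ 20.400000000000006
```

View pics/top8d.png

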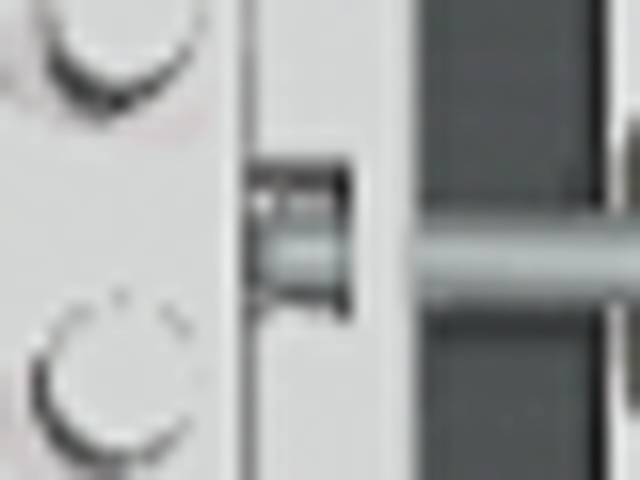

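The rod spans the slot opening (crop 250 to 345, row 255), about 20 mm deep and centred. The carrier is still home and square, and nothing is touching it, so I hand in.

```bash
python3 - <<'E'
from rig import r,sensors
r.finish_job(); print(sensors.sense()["clock"])
E
```

```text
the job is handed in; nothing more can be done
the job is handed in; nothing more can be done
```

I pushed the carrier home against the back wall, slid the bolt into the keeper slot until the carrier met the buffer, and pressed it. Then I backed the arm off and handed the job in. The clock stood at about 34 s; no verdict was reported.

**Last checks, after release:**
- **Carrier:** front edge at dock x of about -15.5 mm (home is -15), square to within 0.01 rad. The back edge lay within 0.5 mm of the wall's face when checked before bolting.
- **Bolt:** tip about 20 mm deep by top-camera measurement (16.5 mm needed), and centred in x.
- **Force:** held at 17.9 N at the tool, peak 18.7 N, so about 15 N on the carrier after the bolt's 3 N friction. The buffer yielded about 0.7 mm over 14 N, close to its stated stiffness.
- **Bystanders:** the bottle and jar looked unmoved in the last scene picture. I did not re-measure any of the three.

**What disagreed:**
- **Finger length:** the fingers end about 34 mm short of the stated TCP, by both the scene and wrist cameras. So my carrier push at "25 mm" most likely pressed on the tubes instead of the front face. It stayed at about 12.5 N sideways plus 9 N vertical, and the carrier ended home and upright. I corrected for this before pushing the bolt.
- **Top-camera bias:** the top camera read the wall about 1.5 mm nearer than stated, within its calibration error.

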